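# Lock the dip pot and dip the glazing brush

### The arm

A 7-joint arm with a two-finger parallel gripper is mounted at the origin on the work surface. World frame = base frame: x ahead of the robot, y to its left, z up, the work surface at z = 0. Lengths are in mm, angles in rad, forces in N, time in s.
With the tool pointing down it reaches from about 350 to 775 mm from the base axis. Payload 3.1 kg.
Tool frame: the origin (TCP) lies at the very end of the fingers, on their centre line; the grasp point (between the pads) lies 19 mm behind it (bot.pinch_z is the distance from the TCP to the grasp point, in mm); z points along the fingers, y is the line along which they close (so a half turn about z gives the same grasp; the last joint's range is limited). The gripper opens to 85 mm and grips with 20 to 120 N. Pads are 22 mm wide; open, the fingers measure 114 mm over their backs; the gripper's body (76 mm by 85 mm) begins 54 mm behind the grasp point. The pads swing forward as they close: fully open they stand 13 mm farther back than shut.
Start: joints at [-1.255, 0.311, 0.014, 1.512, -0.004, 1.319, -0.027], TCP at [192.592, 515.195, 231.304] pointing down, gripper open.
Joint ranges: [-2.7, 2.7], [-0.3, 1.91], [-1.27, 1.3], [0.12, 2.57], [-1.44, 4.58], [0.2, 2.03], [-3.05, 3.05]. Speed limits (rad/s): [2.79, 2.79, 3.14, 3.14, 3.14, 3.14, 3.14].

### API

Orientations are given as a unit quaternion [x, y, z, w].
In Python, from bench import bot gives the robot as it stands.
- The arm moves only by the shell command python3 -m creep 'ROWS' [OPENING]. ROWS is JSON, a list that holds one entry, the list of rows, each a list of 6 numbers: the shift along the tool's x, y, z scaled (see below), then the turn, a rotation vector about the tool's x, y, z scaled (see below). A call has 1 to 12 rows; each row is the pose to reach, as a shift and turn from the pose commanded when the call began, along the tool's axes at that moment, turning the shorter way round; what a row does not reach only later rows make up. The controller multiplies each number of a shift by 120 mm and each number of a turn by 2 pi rad. A row lasts 1/12 s, in which the tool goes at most 41.7 mm and 7.16 degrees, less where a joint would pass 70% of its speed; a pose out of reach is approached as far as the arm can. A call with a number of a shift or a turn outside -1 to 1 is refused whole. A call with a gripper value outside its range is refused whole. OPENING is the opening, from -1 (shut) to 1 (fully open), set as the call begins (- or left out, the last holds). The fingers move at their own pace and stop on an object; the grip force is fixed at half the most. Time passes only in rows, so rows that repeat a pose let the fingers close. It gives the time, the measured TCP pose, the force, the opening and the grip force at its end, in the units of the state.
- bot.state(): the state, without advancing time (a new reading comes with each control period).
- bot.grab_frame(name): name is "scene" or "top"; returns a dict with "frame" (384x512x3 uint8, blue, green, red), "intrinsics" (3x3 intrinsics, pixels), "R" (3x3) and "t" (3): a world point X has camera coordinates R X + t. Camera axes: x right, y down, z forward; pixel columns grow to the right and rows downward; lengths in mm; the calibration is good to about 2 mm. A picture is of the moment at which its call begins. There is no depth.
- bot.job_done(): hands the job in; it is judged then, once.
The state is a dict: "time_s": time; "q": joint angles; "qd": joint speeds; "effort": joint torques, N m; "tool_pos": TCP position; "ee_rot": TCP orientation; "ft_force": force on the tool from outside, world axes, zero at the start; "torque": the same for the moment, N m; "width": opening from 0.0 (shut) to 1.0 (fully open); "grip_force": force on a finger pad.
Only numpy, scipy, OpenCV 4.12 (cv2) and the standard library are available. Lean on these libraries where they do the work, as an engineer would, in place of code of your own. Each camera call takes 0.05 s, during which the arm holds its last target. There are 200 camera calls.

### The job

Get the dipping station ready and dip the glazing brush: first slide the station's bolt fully home into its keeper so that the pot is locked in. Then take the brush from its rack, lower its bristles into the pot until at least half of their length is below the rim, hold it there for about a second without jabbing or tipping the pot, and hang the brush back upright in the rack's slot with its collar resting on the two prongs. Leave the other things on the table where they are.

Things in the scene. Friction and masses are not known exactly. Their poses are not given: they have to be found in the camera images.
- station: Fixed dip station; origin on the table under the pot's place. Base plate x -70..55, y -162..78 mm, 6 mm thick. Steel fence, top 32 mm above the table, at y = +-40 and x = +40 mm; front (-x) open. Across the front, at x = -48 mm, the bolt slides along +y: grey track y -153..-45 mm (32 mm high), keeper y 44..73 mm (36 mm high)
- bolt (a joint): travel in m of the station's sliding bolt along the station's +y axis; 0 fully drawn back, 0.085 fully home in the keeper; it starts partly or fully drawn back and stays where it is left (about 1.5 N of friction)
- bolt_knob (a point): the point to grip on the bolt's upright black cylindrical knob (16 mm diameter, from 52 to 78 mm above the table); this point lies on its axis, 67 mm above the table; in the station's frame it is at x = -48 mm, y = -135 mm + the bolt's travel
- pot: loose round steel dip pot standing in the station on the base plate: outer diameter 64, inner diameter 58, height 80 mm, inner floor 5 mm above its underside, 0.3 kg; origin at the centre of its underside, z up
- pot_rim (a point): centre of the pot's open mouth, at rim height (80 mm above its underside, 86 mm above the table)
- rack: Fixed steel tool rack; origin on the table under the middle of its slot. Base plate x -20..110, y +-55 mm, 12 mm thick; post at x = 80 mm; at the top, 150 mm up, two prongs point to -x. Slot between them 18 mm wide (y), open in front, closed at x = 12 mm; prongs 12 mm wide, 10 mm thick, ending at x = -25 mm in lips 5 mm high and 5 mm long
- rack_slot (a point): middle of the rack's slot at the height of the prongs' top faces, 150 mm above the table: the brush's collar underside is centred here when it hangs
- brush: Loose glazing brush, 205 mm, 0.09 kg, hanging bristles down; origin mid bristle tip, z towards the handle. From the tip: bristles 14 (x) x 28 (y) mm to 45 mm, steel ferrule 17 x 32 mm to 65, shaft 10 mm diameter to 110, white collar 40 mm diameter to 115, white round handle 18 mm diameter to 205 mm
- brush_tip (a point): middle of the tip of the bristles, the lowest point of the hanging brush
- brush_collar (a point): centre of the underside of the collar, 110 mm from the tip
- brush_grip (a point): the point to grip on the handle's axis, 165 mm from the tip
- cup: bystander: white plastic cup 66 mm in diameter, 75 mm high; origin at the centre of its underside
- jar: bystander: glass jar with steel lid, 54 mm in diameter, 80 mm high; origin at the centre of its underside
- bowl: bystander: steel bowl 120 mm in diameter, 50 mm high; origin at the centre of its underside
- spoon: bystander: steel spoon lying on the table at the front right; origin on the table near its middle

How it is judged:
By the outcome, as a careful person would: the job done as asked, in the order asked, and still so for the second after the job is handed in, with the robot touching nothing.
It also fails if it takes over 72 s, if anything falls off the work surface, if the arm or the gripper's body presses on something with over 40 N, if the wrist force passes 120 N, or if a joint passes its speed limit or range.

## Working session

There is one attempt and no reset: what is moved stays moved. The work goes in short steps, Python scripts to look and compute and a shell command to move; the robot and the scene stay as the last step left them, time stands still between calls to the robot, and variables do not carry over. Pictures are saved under pics/ and viewed, at most 13 in all, crops included, and the job is handed in when it is done.

```bash
ls; mkdir -p pics; cat > h.py <<'E'
from bench import bot
import numpy as np, cv2
from scipy.spatial.transform import Rotation as Rn
def snap(name,f):
    d=bot.grab_frame(name); cv2.imwrite(f'pics/{f}.png',d['frame']); np.savez(f'pics/{f}.npz',K=d['intrinsics'],R=d['R'],t=d['t']); return d
def cam(f):
    z=np.load(f'pics/{f}.npz'); return z['K'],z['R'],z['t']
def proj(f,X):
    K,R,t=cam(f); p=K@(R@np.array(X,float)+t); return p[:2]/p[2]
def atz(f,u,v,z):
    K,R,t=cam(f); c=-R.T@t; d=R.T@np.linalg.solve(K,[u,v,1]); return c+d*(z-c[2])/d[2]
def crop(f,x0,y0,x1,y1,s,o):
    im=cv2.imread(f'pics/{f}.png')[y0:y1,x0:x1]; cv2.imwrite(f'pics/{o}.png',cv2.resize(im,None,fx=s,fy=s,interpolation=cv2.INTER_CUBIC))
def rel(pos,rot=None):
    s=bot.state(); R=Rn.from_quat(s['ee_rot']); print('shift',(R.inv().apply(np.array(pos)-s['tool_pos'])/120).round(4))
    if rot is not None: print('turn',((R.inv()*Rn.from_matrix(rot)).as_rotvec()/2/np.pi).round(4))
E
python3 - <<'E'
from h import *
a=snap('scene','s0');b=snap('top','t0')
cv2.imwrite('pics/both.png',np.vstack([a['frame'],b['frame']])[:, :])
for n in('s0','t0'):
    K,R,t=cam(n);print(K.round(1).tolist(),R.round(3).tolist(),(-R.T@t).round(0))
s=bot.state();print(s); print(Rn.from_quat(s['ee_rot']).as_matrix().round(3),bot.pinch_z)
E
```

```text
pics
[[353.8, 0.0, 256.1], [0.0, 353.8, 187.6], [0.0, 0.0, 1.0]] [[0.013, 1.0, -0.014], [0.595, -0.019, -0.804], [-0.804, 0.003, -0.595]] [1323.  -20.  736.]
[[376.4, 0.0, 257.7], [0.0, 376.4, 187.8], [0.0, 0.0, 1.0]] [[0.007, -1.0, -0.021], [-0.993, -0.005, -0.121], [0.12, 0.021, -0.992]] [ 395.   -6. 1249.]
{'time_s': 0.1, 'q': array([-1.25472228,  0.31165202,  0.01402807,  1.51290212, -0.00441139,
        1.31919164, -0.02720109]), 'qd': array([ 0.00059699, -0.00263029,  0.00010669, -0.00254583, -0.00119532,
        0.00108622, -0.00102582]), 'effort': array([ 8.38435335e-04, -3.80850542e+01,  1.46717825e-01, -2.31239480e+01,
        1.23005477e-02,  8.16350570e-03, -1.69070688e-05]), 'tool_pos': array([192.37680481, 514.56179927, 230.32411654]), 'ee_rot': array([ 1.77915101e-01,  9.84045269e-01, -1.05117862e-03, -1.44897588e-04]), 'ft_force': array([ 0.32920781, -0.49907752,  0.35396406]), 'torque': array([0.00261008, 0.01955903, 0.0480087 ]), 'grip_force': 0.0, 'width': 1.0016976109989626}
[[-0.937  0.35  -0.001]
 [ 0.35   0.937 -0.002]
 [-0.    -0.002 -1.   ]] 18.700000000000003
```

View pics/s0.png

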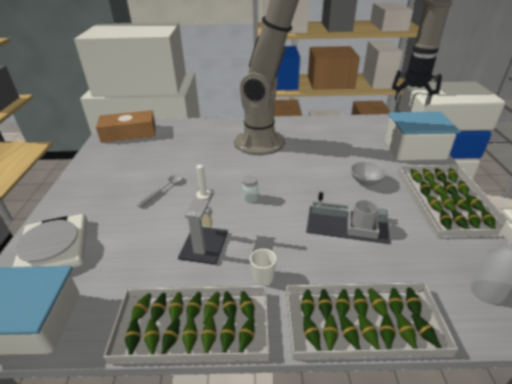

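View pics/t0.png

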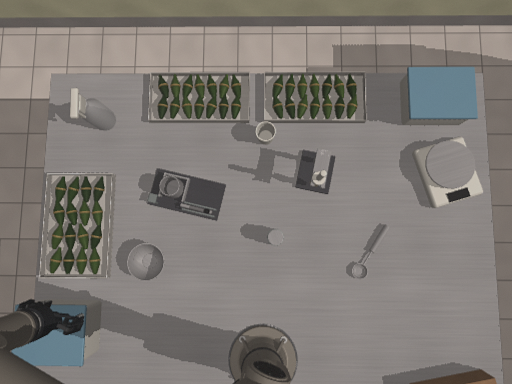

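Scene: rack with brush around (205,215) and the station around (350,220). In the top view the rack is at (317,172) and the station at (187,195), with the pot at (173,186). I'll enlarge both.

```bash
python3 - <<'E'
from h import *
crop('t0',140,160,235,225,5,'a');crop('t0',285,140,345,200,5,'b');crop('s0',170,155,240,270,5,'c');crop('s0',295,185,400,245,5,'d')
def ld(n):return cv2.imread(f'pics/{n}.png')
def pad(im,w,h):
    o=np.zeros((h,w,3),np.uint8);o[:im.shape[0],:im.shape[1]]=im;return o
a,b,c,d=map(ld,'abcd')
cv2.imwrite('pics/m1.png',np.hstack([pad(a,475,325),pad(b,300,325)]))
cv2.imwrite('pics/m2.png',np.vstack([np.hstack([c[:575],pad(d[:,:450],450,575)])]))
E
```

```text
(no output)
```

View pics/m1.png

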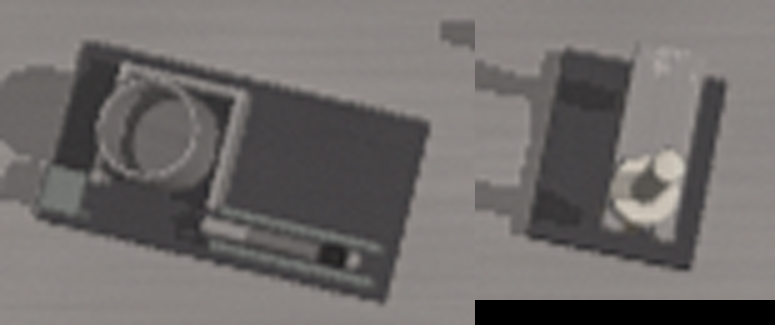

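View pics/m2.png

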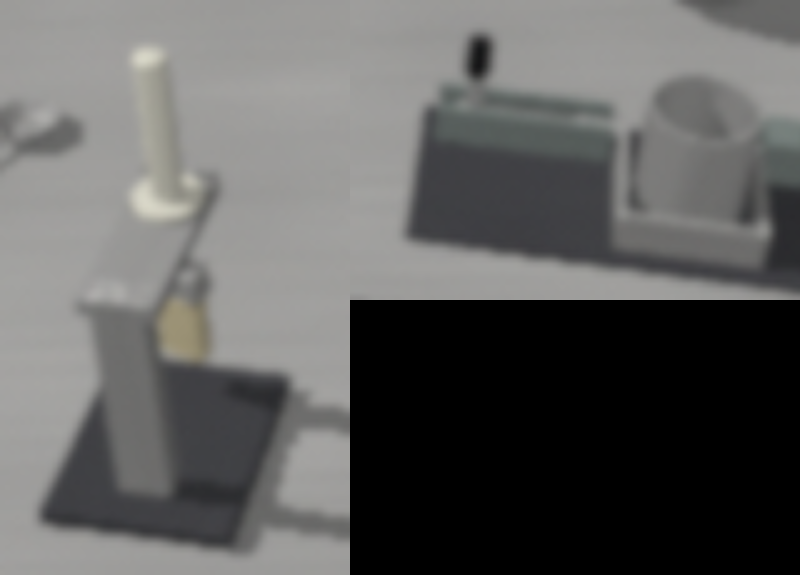

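Reads: station plate corners (85,42), (430,122), (385,302), (37,217) and the knob at (333,257) in the top crop. Rack plate corners are (565,47), (725,80), (690,268), (527,233). In the scene crop the pot rim is at about (707,111), the knob top at (480,38), and the handle top at (150,52).

```bash
cat > fit.py <<'E'
from h import *
from scipy.optimize import least_squares
c2=lambda x,y,ox,oy,dx=0:np.array([(x-dx+.5)/5-.5+ox,(y+.5)/5-.5+oy])
A=lambda x,y:('t0',c2(x,y,140,160)); B=lambda x,y:('t0',c2(x,y,285,140,475))
C=lambda x,y:('s0',c2(x,y,170,155)); D=lambda x,y:('s0',c2(x,y,295,185,350))
def W(p,L): 
    c,s=np.cos(p[2]),np.sin(p[2]); return np.array([p[0]+c*L[0]-s*L[1],p[1]+s*L[0]+c*L[1],L[2]])
def fit(obs,p0):
    f=lambda p:np.concatenate([proj(o[0],W(p,L))-o[1] for o,L in obs])
    r=least_squares(f,p0,loss='soft_l1'); print(r.x.round(3),'res',r.fun.reshape(-1,2).round(1).tolist()); return r.x
st=[(A(85,42),(55,78,6)),(A(430,122),(55,-162,6)),(A(385,302),(-70,-162,6)),(A(37,217),(-70,78,6)),(D(407,238),(55,-162,6)),
 (A(122,66),(42,42,32)),(A(250,92),(42,-42,32)),(D(615,250),(42,-40,6))]
rk=[(B(565,47),(110,55,12)),(B(725,80),(110,-55,12)),(B(690,268),(-20,-55,12)),(B(527,233),(-20,55,12)),
 (C(42,518),(110,-55,12)),(C(235,545),(110,55,12)),(C(290,378),(-20,55,12))]
s=fit(st,[600,200,-.2]); k=fit(rk,[600,-150,-.2])
def tri(obs):
    f=lambda X:np.concatenate([proj(o[0],X)-o[1] for o in obs])
    r=least_squares(f,[550,0,80]); return r.x.round(1),r.fun.round(1)
print('rim',tri([D(707,111),A(148,128)]))
print('pot exp',W(s,(0,0,86)))
print('knobtop z78',atz(*[D(480,40)[0]],*D(480,40)[1],78), 'top mid67',atz('t0',*A(335,257)[1],67))
for z,o in((78,D(480,40)),(67,A(335,257))):
    X=atz(o[0],*o[1],z); c,sn=np.cos(s[2]),np.sin(s[2]); d=X[:2]-s[:2]; print('knob local',c*d[0]+sn*d[1],-sn*d[0]+c*d[1])
print('slot',W(k,(0,0,150)))
print('handle top from scene',atz('s0',*C(150,52)[1],245),'top view',atz('t0',*B(669,162)[1],245))
print('collar top view',atz('t0',*B(648,188)[1],155),'scene',atz('s0',*C(165,194)[1],155))
np.savez('pose.npz',s=s,k=k)
E
python3 fit.py
```

```text
[542.485 297.3   -44.207] res [[0.3, -0.5], [0.3, -0.5], [0.2, 0.1], [0.1, 0.5], [-0.2, -0.7], [0.1, -0.5], [-0.9, 0.1], [0.4, -0.5]]
[ 5.60496e+02 -1.60172e+02 -1.97000e-01] res [[-0.2, -0.7], [0.3, -0.8], [0.2, -0.4], [-0.1, -0.1], [-0.4, -0.9], [-0.1, -1.0], [0.8, -0.6]]
rim (array([543.6, 296.9,  83.1]), array([ 0.1, -0. ,  0.1,  0. ]))
pot exp [542.48521263 297.30001786  86.        ]
knobtop z78 [465.96277589 179.1799748   78.        ] top mid67 [464.38214017 179.98066179  67.        ]
knob local -48.295019773142265 -132.19538177245659
knob local -50.0142752450757 -131.76681489137917
slot [ 560.49613304 -160.17198302  150.        ]
handle top from scene [ 557.72330842 -161.67412203  245.        ] top view [ 560.86896371 -160.73597823  245.        ]
collar top view [ 560.24119576 -162.17816513  155.        ] scene [ 559.85940443 -163.09671465  155.        ]
```

Measurements agree with the given sizes: rim height 83 mm against 86, knob at x -48/-50, handle within 2 mm of the slot. Moving over to the knob.

```bash
python3 -m creep '[[[-0.15,-0.09,0,0,0,0],[-0.35,-0.2,0,0,0,0],[-0.56,-0.33,0,0,0,0],[-0.78,-0.455,0,0,0,0]]]' 0 
python3 -m creep '[[[-0.22,-0.13,0,0,0,0],[-0.44,-0.26,0,0,0,0],[-0.66,-0.39,0,0,0,0],[-0.78,-0.455,0,0,0,0]]]' >/dev/null
python3 -m creep '[[[-0.22,-0.13,0,0,0,0],[-0.44,-0.26,0,0,0,0],[-0.66,-0.39,0,0,0,0],[-0.78,-0.455,0,0,0,0]]]' >/dev/null
python3 -m creep '[[[-0.22,-0.13,0,0,0,-0.006],[-0.44,-0.26,0,0,0,-0.012],[-0.66,-0.39,0,0,0,-0.018],[-0.77,-0.455,0,0,0,-0.0212],[-0.77,-0.455,0,0,0,-0.0212],[-0.77,-0.455,0,0,0,-0.0212]]]'
cat > go.py <<'E'
import sys
from h import *
a=-0.2247; R=np.array([[-np.cos(a),-np.sin(a),0],[-np.sin(a),np.cos(a),0],[0,0,-1.]])
rel(eval(sys.argv[1]),R)
s=bot.state();print(s['time_s'],s['tool_pos'].round(1),s['ft_force'].round(1),s['width'],s['grip_force'])
E
python3 go.py '[465.5,179.5,48]'
```

```text
time_s: 0.43
tool_pos: [261.1, 430.2, 230.6]
ee_rot: [0.177, 0.984, -0.001, -0.0]
ft_force: [1.0, 0.7, 0.4]
width: 0.504
grip_force: 0.0
time_s: 1.6
tool_pos: [465.6, 179.2, 230.8]
ee_rot: [0.113, 0.994, -0.0, -0.001]
ft_force: [-0.2, 0.8, -0.0]
width: 0.498
grip_force: 0.0
shift [-1.0000e-04  3.2000e-03  1.5234e+00]
turn [-0.0001 -0.0002 -0.0004]
1.6 [465.6 179.2 230.8] [-0.2  0.8 -0. ] 0.49837298501874094 0.0
```

```bash
python3 -m creep '[[[0,0,0.15,0,0,0],[0,0,0.35,0,0,0],[0,0,0.55,0,0,0],[0,0,0.75,0,0,0],[0,0,0.9,0,0,0],[0,0,0.95,0,0,0]]]' >/dev/null
python3 -m creep '[[[0,0,0.1,0,0,0],[0,0,0.2,0,0,0],[0,0,0.3,0,0,0],[0,0,0.4,0,0,0],[0,0,0.48,0,0,0],[0,0,0.54,0,0,0],[0,0,0.57,0,0,0],[0,0,0.57,0,0,0]]]'
python3 -m creep '[[[0,0,0,0,0,0],[0,0,0,0,0,0],[0,0,0,0,0,0],[0,0,0,0,0,0],[0,0,0,0,0,0],[0,0,0,0,0,0],[0,0,0,0,0,0],[0,0,0,0,0,0]]]' -1
python3 go.py '[484.5,259.3,48]'; python3 -c "
from h import *
snap('scene','s1'); crop('s1',290,160,410,250,5,'e')"
```

```text
time_s: 2.77
tool_pos: [465.1, 180.3, 48.4]
ee_rot: [0.112, 0.994, -0.0, -0.001]
ft_force: [0.5, -0.6, 0.2]
width: 0.496
grip_force: 0.0
time_s: 3.43
tool_pos: [466.3, 180.2, 49.7]
ee_rot: [0.112, 0.994, 0.0, 0.001]
ft_force: [-1.7, -0.4, 6.0]
width: 0.162
grip_force: 58.4
shift [-0.001   0.6764  0.015 ]
turn [0.0002 0.0002 0.    ]
3.4333 [466.3 180.2  49.7] [-1.7 -0.4  6. ] 0.16178895299591894 58.43598246574402
```

View pics/e.png

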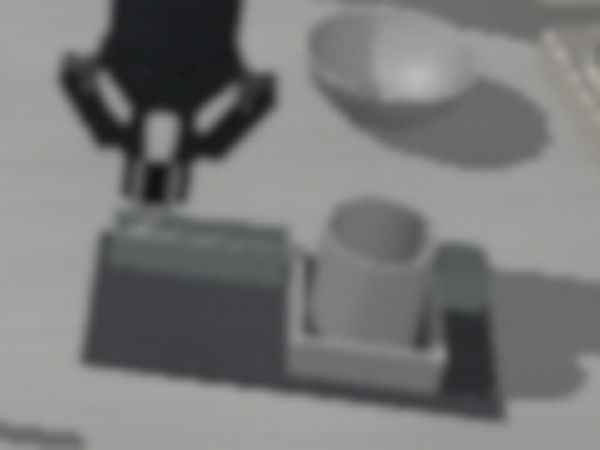

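The knob is held between the pads at (155,180) in the crop. I'll slide it slowly and watch the force.

```bash
python3 -m creep '[[[0,0.05,0,0,0,0],[0,0.11,0,0,0,0],[0,0.17,0,0,0,0],[0,0.23,0,0,0,0],[0,0.29,0,0,0,0],[0,0.35,0,0,0,0],[0,0.41,0,0,0,0],[0,0.47,0,0,0,0],[0,0.53,0,0,0,0],[0,0.58,0,0,0,0],[0,0.62,0,0,0,0],[0,0.64,0,0,0,0]]]'
python3 -m creep '[[[0,0.01,0,0,0,0],[0,0.02,0,0,0,0],[0,0.03,0,0,0,0],[0,0.04,0,0,0,0],[0,0.04,0,0,0,0],[0,0.04,0,0,0,0]]]'
```

```text
time_s: 4.48
tool_pos: [483.8, 255.1, 49.8]
ee_rot: [0.112, 0.994, 0.0, 0.001]
ft_force: [-0.9, -1.6, 6.4]
width: 0.167
grip_force: 58.7
time_s: 4.98
tool_pos: [484.5, 258.2, 49.7]
ee_rot: [0.112, 0.994, -0.001, 0.0]
ft_force: [-1.6, -2.7, 6.2]
width: 0.167
grip_force: 58.9
```

```bash
python3 -m creep '[[[0,0.01,0,0,0,0],[0,0.02,0,0,0,0],[0,0.025,0,0,0,0],[0,0.025,0,0,0,0]]]'
python3 -m creep '[[[0,0.01,0,0,0,0],[0,0.02,0,0,0,0],[0,0.025,0,0,0,0],[0,0.025,0,0,0,0]]]'
```

```text
time_s: 5.32
tool_pos: [484.5, 258.3, 49.7]
ee_rot: [0.113, 0.994, -0.003, -0.001]
ft_force: [-4.0, -7.2, 10.0]
width: 0.164
grip_force: 59.3
time_s: 5.65
tool_pos: [484.4, 258.3, 49.6]
ee_rot: [0.114, 0.993, -0.005, -0.002]
ft_force: [-5.0, -11.1, 13.5]
width: 0.163
grip_force: 59.9
```

Hard stop reached at y = 258.3 (259.3 predicted), with force rising: the bolt is home. Release and rise.

```bash
python3 -m creep '[[[0,-0.035,0,0,0,0],[0,-0.035,0,0,0,0],[0,-0.035,0,0,0,0]]]'
python3 -m creep '[[[0,0,0,0,0,0],[0,0,0,0,0,0],[0,0,0,0,0,0],[0,0,0,0,0,0],[0,0,0,0,0,0],[0,0,0,0,0,0]]]' -0.2
python3 -m creep '[[[0,0,-0.05,0,0,0],[0,0,-0.15,0,0,0],[0,0,-0.3,0,0,0],[0,0,-0.5,0,0,0],[0,0,-0.75,0,0,0],[0,0,-1,0,0,0]]]'
python3 -m creep '[[[0,0,-0.2,0,0,0],[0,0,-0.4,0,0,0],[0,0,-0.6,0,0,0],[0,0,-0.8,0,0,0],[0,0,-0.95,0,0,0],[0,0,-1,0,0,0],[0,0,-1,0,0,0]]]'
python3 - <<'E'
from h import *
snap('top','t2');snap('scene','s2');crop('s2',290,160,410,250,5,'f')
E
python3 go.py '[560.3,-161.3,290]'
```

```text
time_s: 5.9
tool_pos: [484.5, 258.2, 49.7]
ee_rot: [0.113, 0.994, -0.002, -0.0]
ft_force: [-2.9, -5.0, 8.7]
width: 0.169
grip_force: 59.2
time_s: 6.4
tool_pos: [484.1, 261.5, 48.7]
ee_rot: [0.112, 0.994, 0.0, -0.0]
ft_force: [0.1, 1.0, 0.4]
width: 0.401
grip_force: 0.0
time_s: 6.9
tool_pos: [483.8, 261.0, 170.1]
ee_rot: [0.112, 0.994, -0.0, -0.0]
ft_force: [0.0, -0.4, -1.4]
width: 0.4
grip_force: 0.0
time_s: 7.48
tool_pos: [485.2, 261.7, 291.0]
ee_rot: [0.112, 0.994, 0.001, 0.002]
ft_force: [1.3, 0.9, -0.2]
width: 0.398
grip_force: 0.0
shift [-1.4053 -3.2888 -0.0151]
turn [-0.0002 -0.0002  0.    ]
7.5833 [483.8 261.  288. ] [ 0.4 -0.3  0.4] 0.39935264481379307 0.0
```

View pics/f.png

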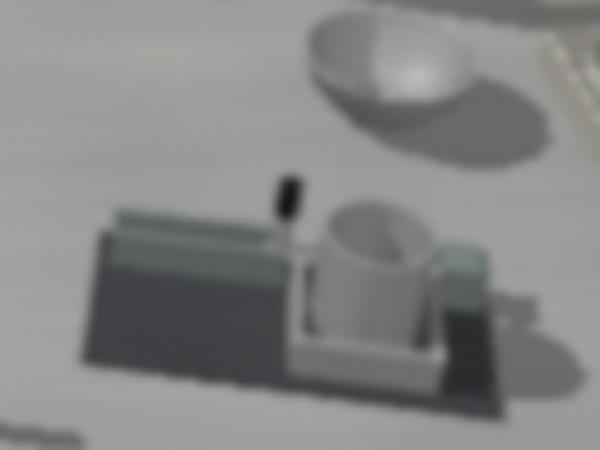

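The knob is at the track's end, top at (289,180), and the pot is undisturbed. I'll check that number and travel to the brush.

```bash
python3 - <<'E'
from h import *
u,v=(289+.5)/5-.5+290,(180+.5)/5-.5+160
X=atz('s2',u,v,78);d=X[:2]-[542.485,297.3];a=-.2247;c,s=np.cos(a),np.sin(a);print('knob local',c*d[0]+s*d[1],-s*d[0]+c*d[1])
E
python3 -m creep '[[[-0.06,-0.14,0,0,0,0],[-0.14,-0.33,0,0,0,0],[-0.24,-0.56,0,0,0,0],[-0.351,-0.822,0,0,0,0]]]' 0.3 >/dev/null
python3 -m creep '[[[-0.1,-0.23,0,0,0,0],[-0.2,-0.46,0,0,0,0],[-0.3,-0.69,0,0,0,0],[-0.351,-0.822,0,0,0,0]]]' >/dev/null
python3 -m creep '[[[-0.1,-0.23,0,0,0,0],[-0.2,-0.46,0,0,0,0],[-0.3,-0.69,0,0,0,0],[-0.351,-0.822,0,0,0,0]]]' >/dev/null
python3 -m creep '[[[-0.1,-0.23,0,0,0,0],[-0.2,-0.46,0,0,0,0],[-0.28,-0.65,0,0,0,0],[-0.33,-0.77,0,0,0,0],[-0.351,-0.822,0,0,0,0],[-0.351,-0.822,0,0,0,0],[-0.351,-0.822,0,0,0,0]]]'
python3 go.py '[560.3,-161.3,186]'
```

```text
knob local -48.71647966584155 -52.186762782201775
time_s: 9.17
tool_pos: [560.3, -159.6, 287.7]
ee_rot: [0.112, 0.994, 0.001, -0.001]
ft_force: [-0.0, -0.2, 0.1]
width: 0.649
grip_force: 0.0
shift [-0.0051 -0.0146  0.8473]
turn [ 0.0002 -0.0004  0.0001]
9.1667 [ 560.3 -159.6  287.7] [-0.  -0.2  0.1] 0.6485025177304891 0.0
```

```bash
python3 -m creep '[[[0,-0.01,0.1,0,0,0],[0,-0.01,0.25,0,0,0],[0,-0.01,0.4,0,0,0],[0,-0.01,0.55,0,0,0],[0,-0.01,0.7,0,0,0],[0,-0.01,0.8,0,0,0],[0,-0.01,0.845,0,0,0],[0,-0.01,0.845,0,0,0],[0,-0.01,0.845,0,0,0]]]'
python3 - <<'E'
from h import *
snap('scene','s3');crop('s3',150,110,260,270,3.6,'g')
E
```

```text
time_s: 9.92
tool_pos: [560.7, -160.7, 187.8]
ee_rot: [0.111, 0.994, 0.0, 0.0]
ft_force: [-0.0, -0.6, -0.4]
width: 0.651
grip_force: 0.0
```

View pics/g.png

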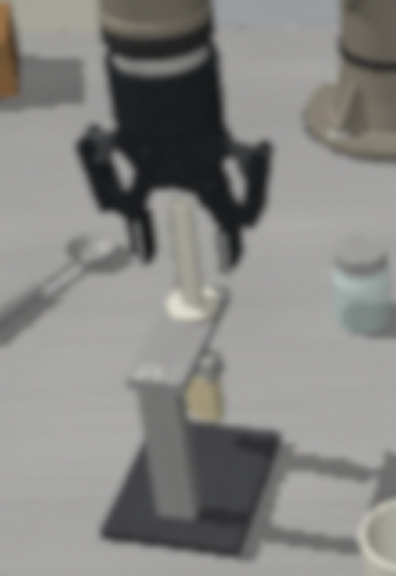

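The fingers straddle the handle, pads at (145,245) and (230,250) with the handle at (190,240). Close, then lift.

```bash
python3 -m creep '[[[0,0,0,0,0,0],[0,0,0,0,0,0],[0,0,0,0,0,0],[0,0,0,0,0,0],[0,0,0,0,0,0],[0,0,0,0,0,0],[0,0,0,0,0,0],[0,0,0,0,0,0]]]' -1
python3 -m creep '[[[0,0,-0.03,0,0,0],[0,0,-0.07,0,0,0],[0,0,-0.1,0,0,0],[0,0,-0.12,0,0,0],[0,0,-0.12,0,0,0],[0,0,-0.12,0,0,0]]]'
python3 - <<'E'
from h import *
snap('scene','s4');crop('s4',150,110,260,270,3.6,'g2')
E
```

```text
time_s: 10.63
tool_pos: [560.9, -162.5, 188.4]
ee_rot: [0.112, 0.994, -0.0, 0.001]
ft_force: [-0.0, -1.4, 5.5]
width: 0.198
grip_force: 58.4
time_s: 11.13
tool_pos: [560.4, -162.0, 201.8]
ee_rot: [0.112, 0.994, 0.0, -0.0]
ft_force: [-0.0, -0.3, -0.9]
width: 0.195
grip_force: 58.4
```

View pics/g2.png

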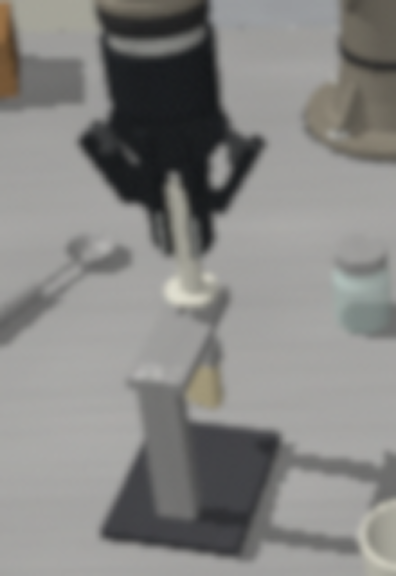

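Lifted about 14 mm, with the collar clear at (192,290). Take it out along the slot and raise it.

```bash
python3 -m creep '[[[0.03,-0.001,0,0,0,0],[0.09,-0.003,0,0,0,0],[0.16,-0.005,0,0,0,0],[0.23,-0.007,0,0,0,0],[0.3,-0.009,0,0,0,0],[0.37,-0.011,0,0,0,0],[0.44,-0.013,0,0,0,0],[0.5,-0.014,0,0,0,0],[0.55,-0.015,0,0,0,0],[0.58,-0.016,0,0,0,0],[0.58,-0.016,0,0,0,0]]]'
python3 -m creep '[[[0,0,-0.08,0,0,0],[0,0,-0.2,0,0,0],[0,0,-0.35,0,0,0],[0,0,-0.5,0,0,0],[0,0,-0.6,0,0,0],[0,0,-0.65,0,0,0],[0,0,-0.65,0,0,0]]]'
python3 go.py '[543,297,279.5]'
```

```text
time_s: 12.1
tool_pos: [491.4, -148.3, 202.1]
ee_rot: [0.112, 0.994, 0.0, 0.0]
ft_force: [-0.3, 0.5, -1.0]
width: 0.196
grip_force: 58.5
time_s: 12.68
tool_pos: [493.5, -149.0, 281.9]
ee_rot: [0.112, 0.994, -0.0, 0.002]
ft_force: [-0.4, -1.1, -1.0]
width: 0.194
grip_force: 58.5
shift [0.4253 3.7151 0.0176]
turn [-0.      0.0007  0.    ]
12.6833 [ 493.5 -149.   281.9] [-0.4 -1.1 -1. ] 0.19388564252683374 58.466763496398926
```

```bash
python3 -m creep '[[[0.005,0.04,0,0,0,0],[0.014,0.12,0,0,0,0],[0.027,0.24,0,0,0,0],[0.045,0.4,0,0,0,0],[0.065,0.57,0,0,0,0],[0.085,0.75,0,0,0,0],[0.106,0.929,0,0,0,0]]]' >/dev/null
python3 -m creep '[[[0.02,0.18,0,0,0,0],[0.041,0.36,0,0,0,0],[0.062,0.54,0,0,0,0],[0.082,0.72,0,0,0,0],[0.106,0.929,0,0,0,0]]]' >/dev/null
python3 -m creep '[[[0.02,0.18,0,0,0,0],[0.041,0.36,0,0,0,0],[0.062,0.54,0,0,0,0],[0.082,0.72,0,0,0,0],[0.106,0.929,0,0,0,0]]]' >/dev/null
python3 -m creep '[[[0.02,0.18,0,0,0,0],[0.041,0.36,0,0,0,0],[0.06,0.53,0,0,0,0],[0.078,0.68,0,0,0,0],[0.092,0.81,0,0,0,0],[0.101,0.89,0,0,0,0],[0.106,0.929,0,0,0,0],[0.106,0.929,0,0,0,0],[0.106,0.929,0,0,0,0]]]'
python3 go.py '[543,297,196]'
python3 - <<'E'
from h import *
snap('scene','s5');crop('s5',290,100,410,250,3.8,'i')
E
```

```text
time_s: 14.85
tool_pos: [541.6, 296.8, 279.5]
ee_rot: [0.112, 0.994, -0.001, -0.0]
ft_force: [-0.2, -0.3, -0.4]
width: 0.193
grip_force: 58.5
shift [-0.011   0.0054  0.6957]
turn [-0.0002 -0.0001 -0.0001]
14.85 [541.6 296.8 279.5] [-0.2 -0.3 -0.4] 0.19301519648342547 58.512572050094604
```

View pics/i.png

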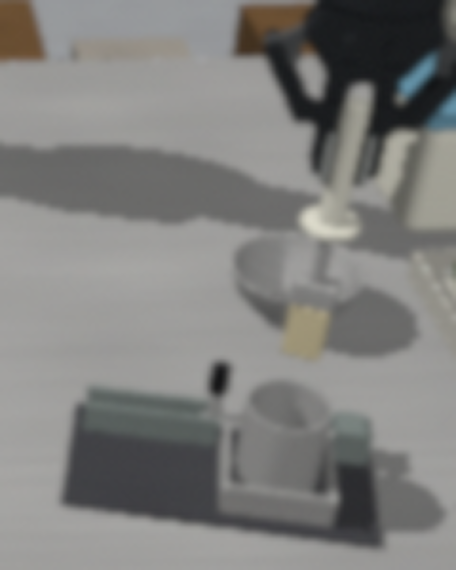

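The brush hangs over the pot: tip at (303,352), collar (330,220), handle top (360,88). I'll check the lean against the projection of a vertical brush.

```bash
python3 - <<'E'
from h import *
for z in (131.5,241.5,336.5):
    p=proj('s5',[542,297,z]);print(((p-[290,100]+.5)*3.8).round(0))
u,v=(303+.5)/3.8-.5+290,(354+.5)/3.8-.5+100
print(atz('s5',u,v,131.5), atz('s5',(286+.5)/3.8-.5+290,(417)/3.8-.5+100,86))
E
```

```text
[302. 355.]
[330. 228.]
[358. 103.]
[540.86641852 298.57101788 131.5       ] [557.77452105 289.33753006  86.        ]
```

The brush is upright over the pot (my 417 reading of the rim row was off; the triangulated rim stands). Lower slowly, hold, and look.

```bash
python3 -m creep '[[[-0.01,0.004,0.03,0,0,0],[-0.01,0.004,0.08,0,0,0],[-0.01,0.004,0.14,0,0,0],[-0.01,0.004,0.2,0,0,0],[-0.01,0.004,0.26,0,0,0],[-0.01,0.004,0.32,0,0,0],[-0.01,0.004,0.38,0,0,0],[-0.01,0.004,0.43,0,0,0],[-0.01,0.004,0.47,0,0,0],[-0.01,0.004,0.5,0,0,0]]]'
python3 -m creep '[[[0,0,0.02,0,0,0],[0,0,0.05,0,0,0],[0,0,0.08,0,0,0],[0,0,0.11,0,0,0],[0,0,0.14,0,0,0],[0,0,0.16,0,0,0],[0,0,0.17,0,0,0],[0,0,0.18,0,0,0]]]'
python3 -m creep '[[[0,0,0,0,0,0],[0,0,0,0,0,0],[0,0,0,0,0,0],[0,0,0,0,0,0],[0,0,0,0,0,0],[0,0,0,0,0,0],[0,0,0,0,0,0],[0,0,0,0,0,0],[0,0,0,0,0,0],[0,0,0,0,0,0],[0,0,0,0,0,0],[0,0,0,0,0,0]]]'
python3 - <<'E'
from h import *
snap('scene','s6');crop('s6',290,100,410,250,3.8,'j')
E
```

```text
time_s: 15.73
tool_pos: [542.8, 297.8, 219.1]
ee_rot: [0.112, 0.994, -0.0, -0.0]
ft_force: [-0.0, 0.7, -0.9]
width: 0.19
grip_force: 58.5
time_s: 16.4
tool_pos: [543.1, 297.8, 198.1]
ee_rot: [0.112, 0.994, -0.0, 0.0]
ft_force: [-0.7, -0.4, -1.6]
width: 0.194
grip_force: 58.5
time_s: 17.4
tool_pos: [543.1, 297.8, 198.3]
ee_rot: [0.112, 0.994, 0.0, 0.0]
ft_force: [0.5, 0.0, 0.4]
width: 0.192
grip_force: 58.5
```

View pics/j.png

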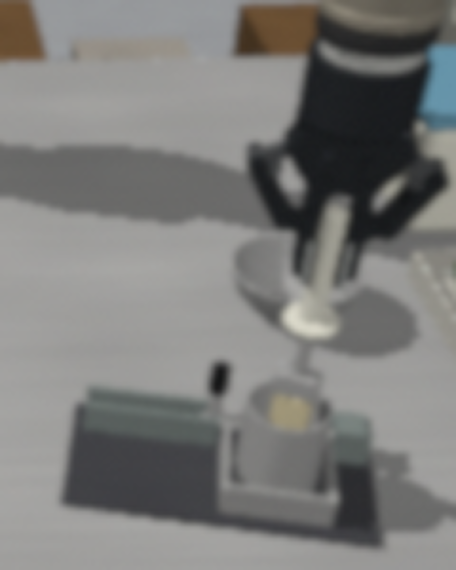

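The bristles are inside the pot at (290,410), about 36 mm below the rim, and the pot hasn't moved. Hold slightly longer, lift out, and return to in front of the slot.

```bash
python3 -m creep '[[[0,0,0,0,0,0],[0,0,0,0,0,0],[0,0,0,0,0,0],[0,0,-0.02,0,0,0],[0,0,-0.06,0,0,0],[0,0,-0.12,0,0,0],[0,0,-0.2,0,0,0],[0,0,-0.3,0,0,0],[0,0,-0.42,0,0,0],[0,0,-0.55,0,0,0],[0,0,-0.65,0,0,0],[0,0,-0.68,0,0,0]]]'
python3 -m creep '[[[-0.005,-0.04,0,0,0,0],[-0.014,-0.12,0,0,0,0],[-0.027,-0.24,0,0,0,0],[-0.045,-0.4,0,0,0,0],[-0.065,-0.57,0,0,0,0],[-0.085,-0.75,0,0,0,0],[-0.106,-0.929,0,0,0,0]]]' >/dev/null
python3 -m creep '[[[-0.02,-0.18,0,0,0,0],[-0.041,-0.36,0,0,0,0],[-0.062,-0.54,0,0,0,0],[-0.082,-0.72,0,0,0,0],[-0.106,-0.929,0,0,0,0]]]' >/dev/null
python3 -m creep '[[[-0.02,-0.18,0,0,0,0],[-0.041,-0.36,0,0,0,0],[-0.062,-0.54,0,0,0,0],[-0.082,-0.72,0,0,0,0],[-0.106,-0.929,0,0,0,0]]]' >/dev/null
python3 -m creep '[[[-0.02,-0.18,0,0,0,0],[-0.041,-0.36,0,0,0,0],[-0.06,-0.53,0,0,0,0],[-0.078,-0.68,0,0,0,0],[-0.092,-0.81,0,0,0,0],[-0.101,-0.89,0,0,0,0],[-0.106,-0.929,0,0,0,0],[-0.106,-0.929,0,0,0,0],[-0.106,-0.929,0,0,0,0]]]'
python3 go.py '[491.4,-148.3,202]'
```

```text
time_s: 18.45
tool_pos: [544.5, 298.4, 283.8]
ee_rot: [0.112, 0.994, 0.002, 0.003]
ft_force: [-0.0, -0.2, 0.1]
width: 0.196
grip_force: 58.5
time_s: 20.62
tool_pos: [493.3, -147.4, 279.5]
ee_rot: [0.112, 0.994, 0.001, -0.0]
ft_force: [0.7, -0.7, -0.9]
width: 0.19
grip_force: 58.5
shift [ 0.0129 -0.0116  0.6461]
turn [ 0.0002 -0.0001  0.0001]
20.6167 [ 493.3 -147.4  279.5] [ 0.7 -0.7 -0.9] 0.18960194735705113 58.50945174694061
```

```bash
python3 -m creep '[[[0.012,-0.011,0.06,0,0,0],[0.012,-0.011,0.16,0,0,0],[0.012,-0.011,0.28,0,0,0],[0.012,-0.011,0.4,0,0,0],[0.012,-0.011,0.5,0,0,0],[0.012,-0.011,0.59,0,0,0],[0.012,-0.011,0.64,0,0,0],[0.012,-0.011,0.645,0,0,0],[0.012,-0.011,0.645,0,0,0],[0.012,-0.011,0.645,0,0,0],[0.012,-0.011,0.645,0,0,0]]]'
python3 go.py '[560.7,-162.0,202]'
```

```text
time_s: 21.53
tool_pos: [492.4, -149.4, 203.4]
ee_rot: [0.112, 0.994, -0.0, 0.001]
ft_force: [-0.5, -1.2, -0.0]
width: 0.19
grip_force: 58.5
shift [-0.5785  0.0244  0.0124]
turn [0.     0.0003 0.    ]
21.5333 [ 492.4 -149.4  203.4] [-0.5 -1.2 -0. ] 0.19031658663087017 58.50931763648987
```

```bash
python3 -m creep '[[[-0.04,0.007,0,0,0,0],[-0.1,0.009,0,0,0,0],[-0.16,0.011,0,0,0,0],[-0.22,0.013,0,0,0,0],[-0.28,0.015,0,0,0,0],[-0.34,0.017,0,0,0,0],[-0.4,0.018,0,0,0,0],[-0.46,0.02,0,0,0,0],[-0.52,0.022,0,0,0,0],[-0.56,0.023,0,0,0,0],[-0.58,0.023,0,0,0,0],[-0.58,0.023,0,0,0,0]]]'
python3 -m creep '[[[0,0,0.02,0,0,0],[0,0,0.05,0,0,0],[0,0,0.08,0,0,0],[0,0,0.1,0,0,0],[0,0,0.105,0,0,0],[0,0,0.105,0,0,0]]]'
python3 - <<'E'
from h import *
snap('scene','s7');crop('s7',150,110,260,270,3.6,'g3')
E
```

```text
time_s: 22.53
tool_pos: [560.6, -162.1, 202.3]
ee_rot: [0.112, 0.994, -0.0, -0.0]
ft_force: [-0.6, -0.3, -0.8]
width: 0.193
grip_force: 58.5
time_s: 23.03
tool_pos: [559.8, -161.9, 189.5]
ee_rot: [0.112, 0.994, 0.0, -0.0]
ft_force: [0.4, -0.1, -0.6]
width: 0.197
grip_force: 58.5
```

View pics/g3.png

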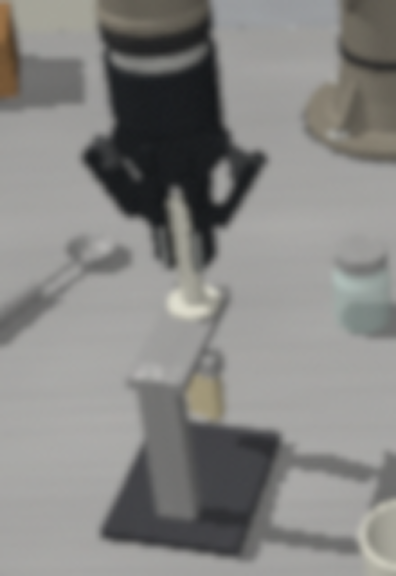

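The collar is back at its original spot (192,302). Lower the last millimetres to contact, then release.

```bash
python3 -m creep '[[[0,0,0.006,0,0,0],[0,0,0.012,0,0,0],[0,0,0.018,0,0,0],[0,0,0.018,0,0,0],[0,0,0.018,0,0,0]]]'
```

```text
time_s: 23.5
tool_pos: [560.4, -162.1, 188.4]
ee_rot: [0.112, 0.994, 0.0, 0.0]
ft_force: [-1.6, 1.0, 2.7]
width: 0.191
grip_force: 58.9
```

```bash
python3 -m creep '[[[0,0,0,0,0,0],[0,0,0,0,0,0],[0,0,0,0,0,0],[0,0,0,0,0,0],[0,0,0,0,0,0],[0,0,0,0,0,0],[0,0,0,0,0,0],[0,0,0,0,0,0]]]' 0.3
python3 -m creep '[[[0,0,-0.05,0,0,0],[0,0,-0.15,0,0,0],[0,0,-0.3,0,0,0],[0,0,-0.45,0,0,0],[0,0,-0.6,0,0,0],[0,0,-0.75,0,0,0],[0,0,-0.9,0,0,0],[0,0,-1,0,0,0],[0,0,-1,0,0,0],[0,0,-1,0,0,0],[0,0,-1,0,0,0],[0,0,-1,0,0,0]]]'
python3 - <<'E'
from h import *
snap('scene','s8');im=cv2.imread('pics/s8.png')[95:280,130:420];cv2.imwrite('pics/z.png',cv2.resize(im,None,fx=2.75,fy=2.75,interpolation=cv2.INTER_CUBIC))
E
```

```text
time_s: 24.17
tool_pos: [560.2, -162.0, 187.7]
ee_rot: [0.112, 0.994, 0.0, -0.0]
ft_force: [0.2, -0.0, 1.0]
width: 0.649
grip_force: 0.0
time_s: 25.17
tool_pos: [559.5, -161.7, 306.4]
ee_rot: [0.112, 0.994, 0.0, -0.001]
ft_force: [-0.1, 0.2, -1.3]
width: 0.65
grip_force: 0.0
```

View pics/z.png

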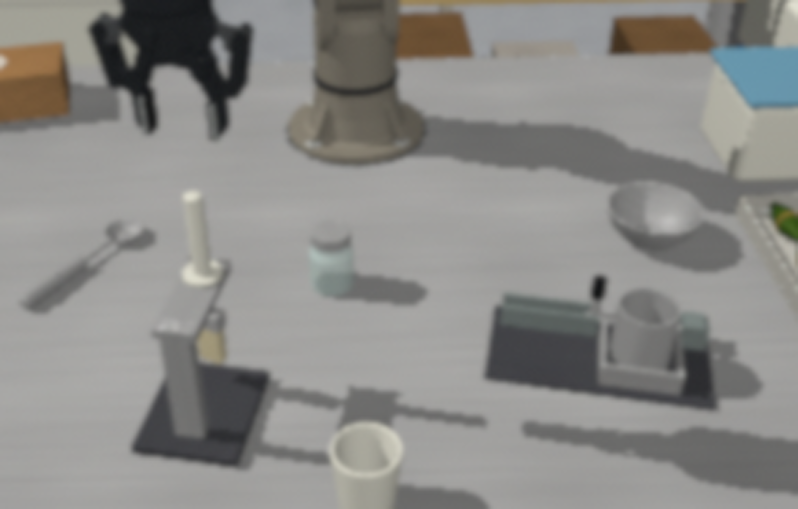

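The brush hangs upright with its collar at (202,270). The bolt knob is home at (599,290), the pot is in place, and the bystanders are where they were.

```bash
python3 -c "
from bench import bot
print(bot.job_done())"
```

```text
the job is handed in; nothing more can be done
None
```

The job is handed in at about 25 s: I slid the bolt home to its stop, dipped the brush about 36 mm below the rim for just over a second, and hung it back upright in the rack; the last picture shows the pot and the other things in place.

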